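# Swing the copper link over to the red post

## Task

On the black battery test board, move the copper changeover link onto the red post: swing it round the tall bolt it hangs on until its slot drops over the red post and the link lies flat on the board, then let go. The white tab is there to lift and hold it by.

Things in the scene. Friction and masses are not known exactly. Their poses are not given: they have to be found in the camera images.
- link_tab (a point): Centre of the white upright tab on the loose copper link: 30 mm along the bar (x), 14 mm across it (grip here), 50 mm tall, standing on the bar's upper face. Bar: 172 x 44 x 6 mm, about 0.16 kg, its underside 31 mm below this point, balanced near the tab. x points from its round 20 mm hole (68 mm behind this point, on the tall bolt) to its slotted end; z up. Starts flat on the board, on no post.
- link_slot (a point): Centre of the link's slot, on the bar's underside, 120 mm along the bar from the centre of the round hole, 52 mm beyond the tab's centre. The slot goes right through: 32 mm long along the bar (x), 22 mm wide across it (y). Same axes as link_tab.
- red_post_foot (a point): Foot of the short red post, on its axis, at the board's upper face (18 mm above the table). Post: fixed, 8 mm thick, 18 mm tall, tapered tip, on a flat red spot 40 mm wide. A yellow and a blue post of the same shape stand on the board too, all 120 mm from the tall bolt and 60 degrees apart; which colour is where changes.
- pivot (a point): Foot of the tall fixed steel bolt, on its axis, at the board's upper face. 8 mm thick, through the link's 20 mm hole (6 mm play all round); a fixed brass nut 30 mm wide, 12 mm high, starts 46 mm above the board: the link can rise 40 mm and no more; 18 mm just clears the posts. x is the board's x: the posts lie along it and 60 degrees to either side. Board fixed, 260 x 340 mm.
Not all that is in view belongs to the job. Leave any purple look-alike of the part that bears link_tab alone.

How it is judged (in metres and radians):
At the end, for the whole second after the job is handed in: The red post stands in the link's slot (slot centre within 18 mm of the post's axis, seen from above) and the link lies flat on the board: the slot end's underside less than 6 mm above the board, the link tilted less than 0.08 rad, for the whole second after the end (horizontal distance between link_slot and red_post_foot below 0.018 m and z of link_slot in the frame of red_post_foot below 0.006 m and angle between link_tab's own z axis and vertical below 0.08 rad); the robot touches nothing.
It also fails if it takes over 40 s, if anything falls off the work surface, if the arm or the gripper's body presses on something with over 40 N, if the wrist force passes 120 N, or if a joint passes its speed limit or range.

## Robot

A 6-joint arm with a two-finger parallel gripper is mounted at the origin on the work surface. World frame = base frame: x ahead of the robot, y to its left, z up, the work surface at z = 0. Lengths are in mm, angles in rad, forces in N, time in s.
With the tool pointing down it reaches from about 300 to 775 mm from the base axis. Payload 14.6 kg.
Tool frame: the origin (TCP) lies midway between the tips of the shut fingers; the grasp point (between the pads) lies 19 mm behind it (manip.tcp_to_grasp is the distance from the TCP to the grasp point, in mm); z points along the fingers, x is the direction in which the jaws open and shut, and the axes are right-handed (so a half turn about z gives the same grasp; the last joint's range is limited). The gripper opens to 94 mm and grips with 3 to 60 N. Pads are 16 mm wide; open, the fingers measure 119 mm over their backs; the gripper's body (75 mm by 177 mm) begins 78 mm behind the grasp point.
Start: joints at [-1.264, 0.3, 1.521, -0, 1.321, -0.067], TCP at [200.828, -512.013, 205.446] pointing down, gripper open.
Joint ranges: [-3.03, 3.03], [-0.79, 2.21], [0.23, 2.52], [-1.04, 4.18], [0, 3.07], [-2.55, 2.55]. Speed limits (rad/s): [2.22, 2.22, 2.57, 3.14, 3.14, 3.14].

## Interface

Orientations are given as [roll, pitch, yaw] about the fixed x, y, z axes, in that order (R = Rz(yaw) Ry(pitch) Rx(roll)).
In Python, from cell import manip gives the robot as it stands.
- The arm moves only by the tool arm_command, never from a script. Its argument "steps" is a list of rows, each a list of 3 entries, a list of its own where there are three numbers: the opening, from 0 (shut) to 1 (fully open), then the shift along the tool's x, y, z in cm, then the turn about the tool's z in rad. A call has 1 to 5 rows; each row shifts and turns the commanded pose from where the row before left it, along the tool's axes as they then stand; what a row does not reach is not made up. A row lasts 1/12 s, in which the tool goes at most 41.7 mm and 7.16 degrees, less where a joint would pass 70% of its speed; a pose out of reach is approached as far as the arm can. A call with a gripper value outside its range is refused whole. The fingers move at their own pace and stop on an object; "force" is the grip in N (left out, the last holds). Time passes only in rows, so rows that do not move let the fingers close. It gives the time, the measured TCP pose, the force and the opening at its end, in the units of the state.
- manip.read_state(): the state, without advancing time (a new reading comes with each control period).
- manip.camera(name): name is "side" or "top" or "wrist"; returns (picture, depth): 480x640x3 uint8, red, green, blue; 480x640 float32, mm along the optical axis (not along the pixel's ray), 0 where there is no reading.
- manip.calibration(name): a dict with "fx", "fy", "cx", "cy" (pixels), "R" (3x3) and "t" (3): a world point X has camera coordinates R X + t; the wrist camera has in their place "tool_from_camera" (4x4, takes a point from camera to tool coordinates, whose origin is the TCP and whose axes are the tool frame's). Camera axes: x right, y down, z forward; pixel columns grow to the right and rows downward; lengths in mm; the calibration is good to about 2 mm. A picture is of the moment at which its call begins: read the wrist's pose just before it. calibration takes no time and is no camera call.
- manip.sign_off(): hands the job in, once; it reports no verdict.
The state is a dict: "clock": time; "joints": joint angles; "qd": joint speeds; "effort": joint torques, N m; "eef_pos": TCP position; "eef_rot": TCP orientation; "wrist_force": force on the tool from outside, world axes, zero at the start; "moment": the same for the moment, N m; "finger_gap": finger opening in mm.
Only numpy, scipy, OpenCV 4.12 (cv2) and the standard library are available. Lean on these libraries where they do the work, as an engineer would, in place of code of your own. Each camera call takes 0.05 s, during which the arm holds its last target.

## Working session

There is one attempt and no reset: what is moved stays moved. The work goes in short steps, Python scripts to look and compute and a tool call to move; the robot and the scene stay as the last step left them, time stands still between calls to the robot, and variables do not carry over. Pictures are saved under pics/ and viewed, and the job is handed in when it is done.

Besides the shell and the picture viewer there is one more tool, called after ">>>" by a JSON object that holds its "name" and its "arguments", one argument or row to a line. arm_command: Moves the arm, as the interface text tells. Its arguments: {"type":"object","properties":{"steps":{"type":"array","items":{"type":"array"}},"force":{"type":"number"}},"required":["steps"]}

```bash
mkdir -p pics; python3 - <<'E'
from cell import manip
import cv2,numpy as np
s=manip.read_state();print(s)
for n in("top","side"):
    p,d=manip.camera(n);cv2.imwrite(f"pics/{n}0.png",p[...,::-1]);np.save(f"{n}0.npy",d);print(n,manip.calibration(n))
E
```

```text
{'clock': 0.0, 'joints': array([-1.26357552e+00,  3.00476288e-01,  1.52159287e+00,  1.63667961e-05,
        1.32070955e+00, -6.66264143e-02]), 'qd': array([-0.00011307, -0.00107289,  0.00058945,  0.00106118,  0.00118414,
        0.00115502]), 'effort': array([ 6.81593501e-04, -5.31808984e+01, -3.52738309e+01,  7.09606684e-02,
        2.44831044e-02, -7.99577151e-05]), 'eef_pos': array([ 200.76555072, -511.75747059,  204.8785036 ]), 'eef_rot': array([-3.14149787e+00,  1.18236639e-03, -1.19695311e+00]), 'wrist_force': array([ 0.11415845, -0.79363271,  0.00422983]), 'moment': array([-0.02618101, -0.01372847,  0.01482991]), 'finger_gap': 93.98354878946222}
top {'fx': 468.5082211858489, 'fy': 468.5082211858489, 'cx': 318.6929730058525, 'cy': 236.41967995491595, 'R': array([[-0.00707896, -0.99976551,  0.02046491],
       [-0.9885713 ,  0.00391485, -0.15070322],
       [ 0.15058777, -0.02129785, -0.9883672 ]]), 't': array([-83.21013898, 509.14718754, 744.5475494 ])}
side {'fx': 554.1447097865108, 'fy': 554.1447097865108, 'cx': 321.7764524203791, 'cy': 233.94145295346297, 'R': array([[ 0.98278972, -0.18347904, -0.02144314],
       [-0.10978116, -0.4867524 , -0.86661422],
       [ 0.14856804,  0.8540536 , -0.4985178 ]]), 't': array([-496.4076908 ,   81.29285595,  903.88817205])}
```

View pics/top0.png

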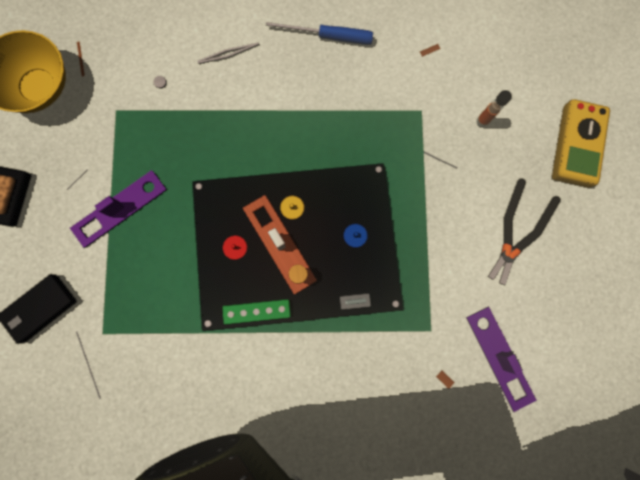

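View pics/side0.png

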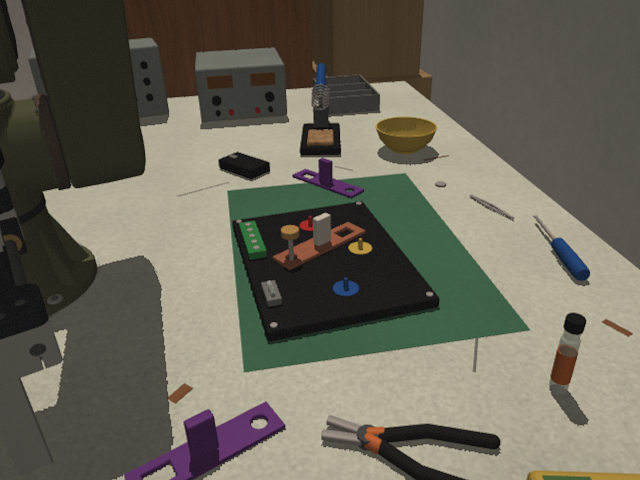

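The copper link with the white tab is at (277,237) in the top view, with its nut at (298,273). It lies between the yellow post (292,207) and the red post (235,247); the blue post is at (355,236). The purple look-alikes at (118,208) and (502,358) are to be left alone. I'll enlarge both views to confirm.

```bash
python3 - <<'E'
import cv2,numpy as np
a=cv2.imread("pics/top0.png")[170:320,200:400];cv2.imwrite("pics/topc.png",cv2.resize(a,None,fx=4,fy=4,interpolation=cv2.INTER_CUBIC))
a=cv2.imread("pics/side0.png")[190:310,230:390];cv2.imwrite("pics/sidec.png",cv2.resize(a,None,fx=5,fy=5,interpolation=cv2.INTER_CUBIC))
E
```

```text
(no output)
```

View pics/topc.png

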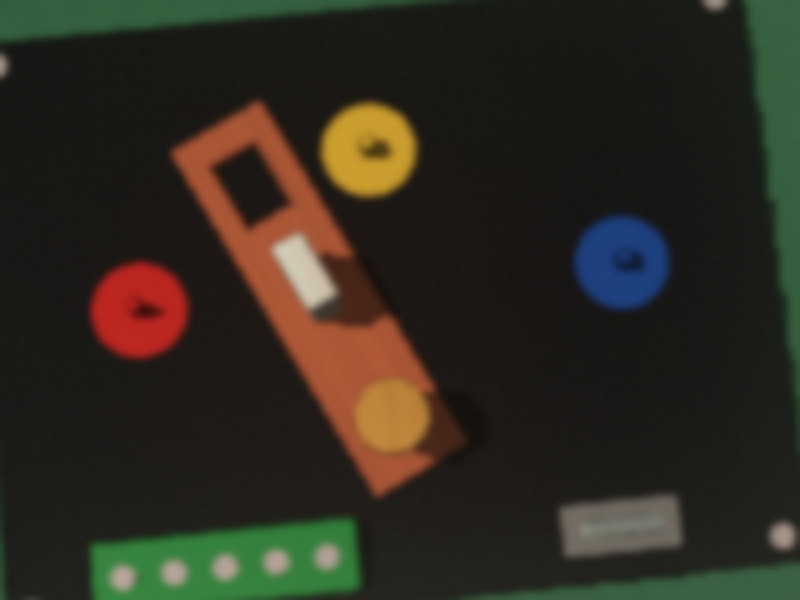

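View pics/sidec.png

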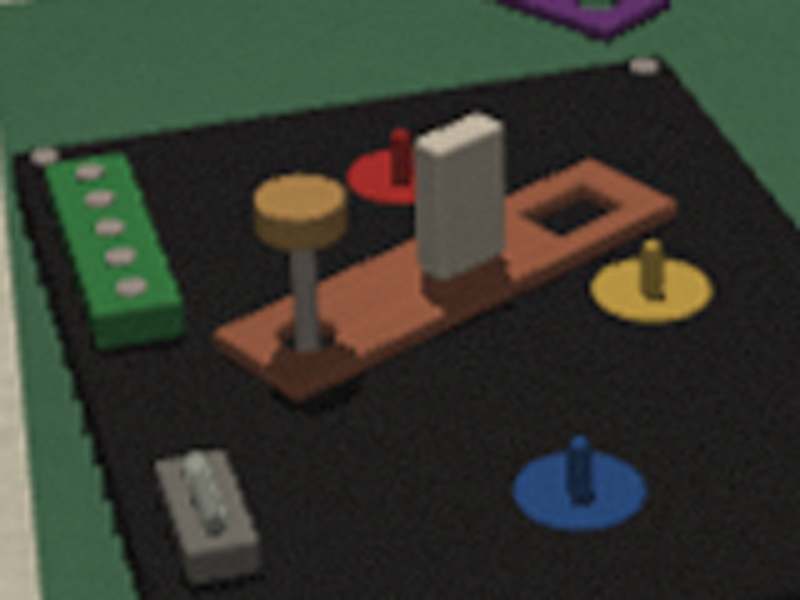

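The crops confirm it. The copper bar hangs on the bolt with the brass nut, and its white tab top is centred near crop (304,269). The red spot (139,310) is on the +y side. Next I'll work out positions.

```bash
cat > h.py <<'E'
import numpy as np
def ray(cal,uv,z):
    d=np.array([(uv[0]-cal['cx'])/cal['fx'],(uv[1]-cal['cy'])/cal['fy'],1.])
    R=cal['R'];o=-R.T@cal['t'];w=R.T@d
    return o+w*(z-o[2])/w[2]
E
python3 - <<'E'
from cell import manip
from h import *
c=manip.calibration("top");P={}
for n,u,v,z in [("red",139,310,18),("yel",369,150,18),("blue",622,262,18),("tab",304,269,74),("nut",392,415,76),("slot",252,186,24),("e1",172,152,24),("e2",261,101,24),("e3",377,497,24),("e4",466,440,24)]:
    P[n]=ray(c,(200+u/4-.375,170+v/4-.375),z);print(n,P[n].round(1))
c=manip.calibration("side")
for n,u,v,z in [("red",388,178,18),("yel",652,291,18),("blue",580,490,18),("tab",459,134,74),("nut",300,198,76)]:
    print("side",n,ray(c,(230+u/5-.4,190+v/5-.4),z).round(1))
# pivot fit from 3 posts
a=np.array([P[k][:2] for k in("red","yel","blue")])
A=2*(a[1:]-a[0]);b=(a[1:]**2).sum(1)-(a[0]**2).sum();p=np.linalg.solve(A,b)
print(p,np.linalg.norm(a-p,axis=1),[np.arctan2(*(q-p)[::-1]) for q in a])
for k in("tab","slot"):
  print(k,np.arctan2(*(P[k][:2]-p)[::-1]))
print(np.arctan2(*((P["e1"]+P["e2"]-P["e3"]-P["e4"])[:2])[::-1]), (P["e1"]+P["e2"]+P["e3"]+P["e4"])/4)
E
```

```text
red [494.   57.6  18. ]
yel [563.5 -40.3  18. ]
blue [ 514.  -149.3   18. ]
tab [503.  -16.5  74. ]
nut [444.4 -51.7  76. ]
slot [546.6   9.5  24. ]
e1 [561.6  43.9  24. ]
e2 [583.9   6.   24. ]
e3 [413.9 -44.1  24. ]
e4 [437.5 -81.5  24. ]
side red [489.   57.6  18. ]
side yel [564.1 -40.8  18. ]
side blue [ 514.6 -149.    18. ]
side tab [502.7 -17.9  74. ]
side nut [444.5 -53.   76. ]
[443.79163836 -51.62540068] [120.25869844 120.25869844 120.25869844] [np.float64(1.1398429645359311), np.float64(0.09403684368856047), np.float64(-0.947843365291492)]
tab 0.5352282527483416
slot 0.536453862991215
0.5383318879451602 [499.23175188 -18.91784021  24.        ]
```

Top and side views agree within about 1 mm, apart from the occluded red post.
- Pivot: (444,-52).
- Tab: (503,-17).
- Bar direction: 0.537 rad. The red post is at 1.140 rad, so the swing is +0.60 rad.

Now I'll approach above the tab.

>>> {"name": "arm_command", "arguments": {
  "steps": [
    [0.7, [-1.75, -2.3, 0], 0],
    [0.7, [-1.75, -2.3, 0], 0],
    [0.7, [-1.75, -2.3, 0], 0],
    [0.7, [-1.75, -2.3, 0], 0],
    [0.7, [-1.75, -2.3, 0], 0]
  ],
  "force": 40
}}

```text
clock: 0.52
eef_pos: [276.3, -387.2, 205.2]
eef_rot: [3.142, 0.001, -1.197]
wrist_force: [0.2, 0.8, -0.7]
finger_gap: 66.7
```

>>> {"name": "arm_command", "arguments": {
  "steps": [
    [0.7, [-1.75, -2.3, 0], 0],
    [0.7, [-1.75, -2.3, 0], 0],
    [0.7, [-1.75, -2.3, 0], 0],
    [0.7, [-1.75, -2.3, 0], 0],
    [0.7, [-1.75, -2.3, 0], 0]
  ]
}}

```text
clock: 0.93
eef_pos: [351.4, -263.7, 205.3]
eef_rot: [3.141, 0.0, -1.197]
wrist_force: [0.1, -0.8, 0.1]
finger_gap: 66.1
```

>>> {"name": "arm_command", "arguments": {
  "steps": [
    [0.7, [-1.75, -2.3, 0], 0],
    [0.7, [-1.75, -2.3, 0], 0],
    [0.7, [-1.75, -2.3, 0], 0],
    [0.7, [-1.75, -2.3, 0], 0],
    [0.7, [-1.75, -2.3, 0], 0]
  ]
}}

```text
clock: 1.35
eef_pos: [426.6, -140.2, 205.3]
eef_rot: [3.141, 0.0, -1.197]
wrist_force: [0.1, -0.9, -0.5]
finger_gap: 65.7
```

>>> {"name": "arm_command", "arguments": {
  "steps": [
    [0.7, [-1.75, -2.3, 0], 0],
    [0.7, [-1.75, -2.3, 0], 0],
    [0.7, [-1.75, -2.3, 0], 0],
    [0.7, [-1.75, -2.3, 0], 0],
    [0.7, [0, 0, 0], 0]
  ]
}}

```text
clock: 1.77
eef_pos: [487.6, -39.7, 205.0]
eef_rot: [3.142, 0.001, -1.194]
wrist_force: [-1.3, -0.3, 0.2]
finger_gap: 66.0
```

>>> {"name": "arm_command", "arguments": {
  "steps": [
    [0.7, [0, 0, 0], -0.08],
    [0.7, [0, 0, 0], -0.083],
    [0.7, [0, 0, 0], 0],
    [0.7, [0, 0, 0], 0]
  ]
}}

```text
clock: 2.1
eef_pos: [486.0, -43.2, 205.3]
eef_rot: [3.141, 0.0, -1.037]
wrist_force: [0.2, -0.0, 0.2]
finger_gap: 65.6
```

>>> {"name": "arm_command", "arguments": {
  "steps": [
    [0.7, [-0.7, -1.4, 1.5], 0],
    [0.7, [-0.7, -1.35, 1.5], 0],
    [0.7, [0, 0, 2.0], 0],
    [0.7, [0, 0, 2.0], 0],
    [0.7, [0, 0, 0], 0]
  ]
}}

```text
clock: 2.52
eef_pos: [501.0, -16.8, 132.1]
eef_rot: [3.137, 0.003, -1.037]
wrist_force: [0.3, 0.4, -0.8]
finger_gap: 66.1
```

```bash
python3 - <<'E'
from cell import manip
import cv2
s=manip.read_state();print(s['eef_pos'],s['eef_rot'])
for n in("wrist","side"):
    p,d=manip.camera(n);cv2.imwrite(f"pics/{n}1.png",p[...,::-1])
c=manip.calibration("wrist");print(c)
E
```

```text
[500.9737788  -16.79424592 132.11955836] [ 3.13712751  0.00327997 -1.0367443 ]
{'fx': 397.41161262483683, 'fy': 397.41161262483683, 'cx': 318.0541882996277, 'cy': 231.9336626976043, 'tool_from_camera': array([[ 9.99999070e-01,  1.36056569e-03,  9.84492902e-05,
         1.92183703e-01],
       [-1.33568699e-03,  9.61941164e-01,  2.73253385e-01,
        -7.96123224e+01],
       [ 2.77076756e-04, -2.73253263e-01,  9.61942086e-01,
        -1.80051253e+02],
       [ 0.00000000e+00,  0.00000000e+00,  0.00000000e+00,
         1.00000000e+00]])}
```

View pics/wrist1.png

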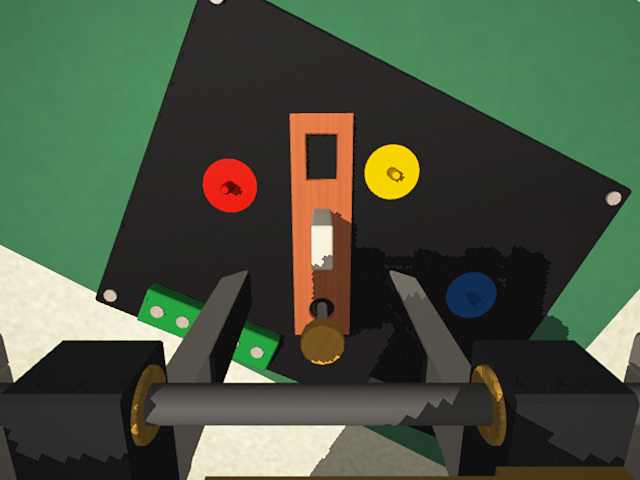

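View pics/side1.png

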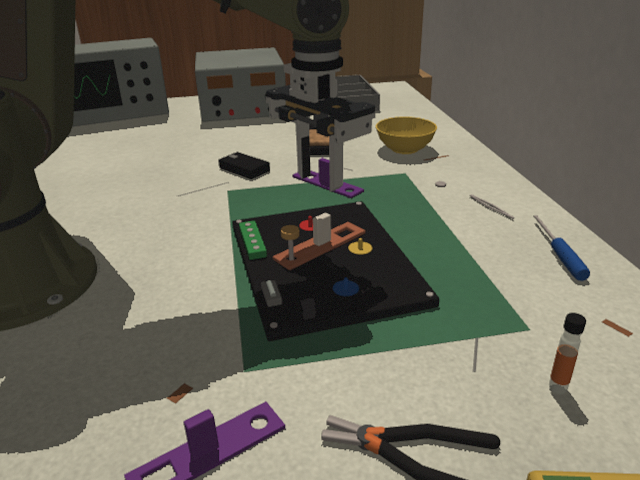

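In the wrist view the tab top is at (322,247) and the bar is upright and centred, so the yaw is right. The tab lies about 2 mm off in +x and -y of the tool. I'll correct that and descend.

>>> {"name": "arm_command", "arguments": {
  "steps": [
    [0.7, [0.2, -0.2, 2.0], 0],
    [0.7, [0, 0, 2.0], 0],
    [0.7, [0, 0, 2.0], 0],
    [0.7, [0, 0, 1.5], 0],
    [0.7, [0, 0, 0], 0]
  ]
}}

```text
clock: 3.03
eef_pos: [504.8, -17.7, 59.4]
eef_rot: [3.14, 0.001, -1.035]
wrist_force: [0.3, -0.8, -0.9]
finger_gap: 65.8
```

>>> {"name": "arm_command", "arguments": {
  "steps": [
    [0.7, [0, 0, 1.2], 0],
    [0.7, [0, 0, 1.0], 0],
    [0.7, [0, 0, 0], 0],
    [0.7, [0, 0, 0], 0]
  ]
}}

```text
clock: 3.37
eef_pos: [505.7, -17.6, 39.2]
eef_rot: [-3.141, -0.0, -1.034]
wrist_force: [-0.7, 0.0, -0.5]
finger_gap: 65.8
```

>>> {"name": "arm_command", "arguments": {
  "steps": [
    [0.7, [-0.1, 0.2, 0.5], 0],
    [0.7, [0, 0, 0], 0],
    [0.05, [0, 0, 0], 0],
    [0.05, [0, 0, 0], 0],
    [0.05, [0, 0, 0], 0]
  ]
}}

```text
clock: 3.78
eef_pos: [503.4, -17.7, 33.7]
eef_rot: [-3.141, -0.0, -1.034]
wrist_force: [0.2, -0.1, -0.5]
finger_gap: 49.2
```

>>> {"name": "arm_command", "arguments": {
  "steps": [
    [0.05, [0, 0, 0], 0],
    [0.05, [0, 0, 0], 0],
    [0.05, [0, 0, 0], 0],
    [0.05, [0, 0, 0], 0],
    [0.05, [0, 0, 0], 0]
  ]
}}

```text
clock: 4.2
eef_pos: [503.2, -17.7, 33.5]
eef_rot: [3.142, 0.0, -1.034]
wrist_force: [-0.1, -0.9, -0.1]
finger_gap: 15.7
```

>>> {"name": "arm_command", "arguments": {
  "steps": [
    [0.05, [0, 0, 0], 0],
    [0.05, [0, 0, 0], 0],
    [0.05, [0, 0, 0], 0]
  ]
}}

```text
clock: 4.45
eef_pos: [503.2, -17.7, 33.4]
eef_rot: [-3.142, 0.0, -1.034]
wrist_force: [0.3, -0.2, -0.8]
finger_gap: 13.8
```

>>> {"name": "arm_command", "arguments": {
  "steps": [
    [0.05, [0, 0, -0.6], 0],
    [0.05, [0, 0, -0.7], 0],
    [0.05, [0, 0, -0.7], 0],
    [0.05, [0, 0, -0.6], 0],
    [0.05, [0, 0, 0], 0]
  ]
}}

```text
clock: 4.87
eef_pos: [504.0, -17.7, 61.1]
eef_rot: [-3.14, -0.001, -1.034]
wrist_force: [0.9, -0.3, -0.2]
finger_gap: 13.8
```

```bash
python3 - <<'E'
from cell import manip
import cv2
s=manip.read_state();print(s['eef_pos'],s['eef_rot'],s['finger_gap'],s['wrist_force'])
p,d=manip.camera("side");cv2.imwrite("pics/side2.png",cv2.resize(p[150:330,210:450,::-1],None,fx=3,fy=3))
p,d=manip.camera("wrist");cv2.imwrite("pics/wrist2.png",p[...,::-1])
E
```

```text
[503.9525606  -17.72923281  61.08728872] [-3.13969940e+00 -1.41417053e-03 -1.03396869e+00] 13.848957112322497 [ 0.93514339 -0.33660245 -0.17693709]
```

View pics/side2.png

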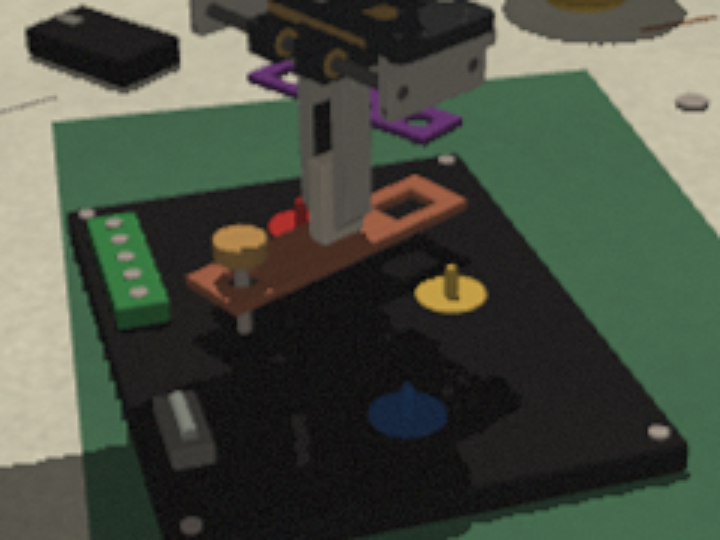

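View pics/wrist2.png

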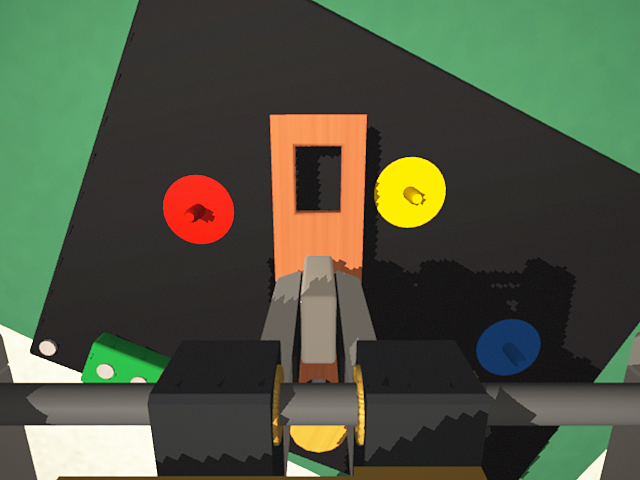

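The link is held and lifted level by about 27 mm, clear of the posts. In the wrist view the red post is at (199,212) and the slot at (318,178). Now I'll swing it +0.60 rad along the arc.

>>> {"name": "arm_command", "arguments": {
  "steps": [
    [0.05, [-0.41, 0.01, 0], -0.06],
    [0.05, [-0.41, 0.01, 0], -0.06],
    [0.05, [-0.41, 0.01, 0], -0.06],
    [0.05, [-0.41, 0.01, 0], -0.06],
    [0.05, [0, 0, 0], 0]
  ]
}}

```text
clock: 5.38
eef_pos: [492.7, -4.3, 59.1]
eef_rot: [3.141, 0.001, -0.791]
wrist_force: [0.4, 0.5, -1.8]
finger_gap: 13.9
```

>>> {"name": "arm_command", "arguments": {
  "steps": [
    [0.05, [0, 0, 0], 0]
  ]
}}

```text
clock: 5.47
eef_pos: [493.2, -4.6, 59.3]
eef_rot: [3.141, 0.0, -0.796]
wrist_force: [-0.2, -0.1, -1.5]
finger_gap: 13.8
```

>>> {"name": "arm_command", "arguments": {
  "steps": [
    [0.05, [-0.41, 0.01, 0], -0.06],
    [0.05, [-0.41, 0.01, 0], -0.06],
    [0.05, [-0.41, 0.01, 0], -0.06],
    [0.05, [-0.41, 0.01, 0], -0.06],
    [0.05, [0, 0, 0], 0]
  ]
}}

```text
clock: 5.88
eef_pos: [480.2, 5.7, 59.3]
eef_rot: [3.141, 0.0, -0.553]
wrist_force: [0.0, -0.6, -1.5]
finger_gap: 13.9
```

>>> {"name": "arm_command", "arguments": {
  "steps": [
    [0.05, [-0.41, 0.01, 0], -0.06],
    [0.05, [-0.41, 0.01, 0], -0.06],
    [0.05, [0, 0, 0], 0],
    [0.05, [0, 0, 0], 0]
  ]
}}

```text
clock: 6.22
eef_pos: [473.6, 9.4, 59.5]
eef_rot: [-3.142, -0.0, -0.438]
wrist_force: [0.0, 0.1, -0.7]
finger_gap: 13.8
```

```bash
python3 - <<'E'
from cell import manip
import cv2
s=manip.read_state();print(s['eef_pos'],s['eef_rot'],s['finger_gap'],s['wrist_force'])
p,d=manip.camera("wrist");cv2.imwrite("pics/wrist3.png",p[...,::-1])
p,d=manip.camera("side");cv2.imwrite("pics/side3.png",cv2.resize(p[150:330,210:450,::-1],None,fx=3,fy=3))
E
```

```text
[473.62809513   9.40294879  59.4742643 ] [-3.14155284e+00 -1.79072536e-04 -4.38084703e-01] 13.803278725605821 [ 0.01901736  0.11716711 -0.73383723]
```

View pics/wrist3.png

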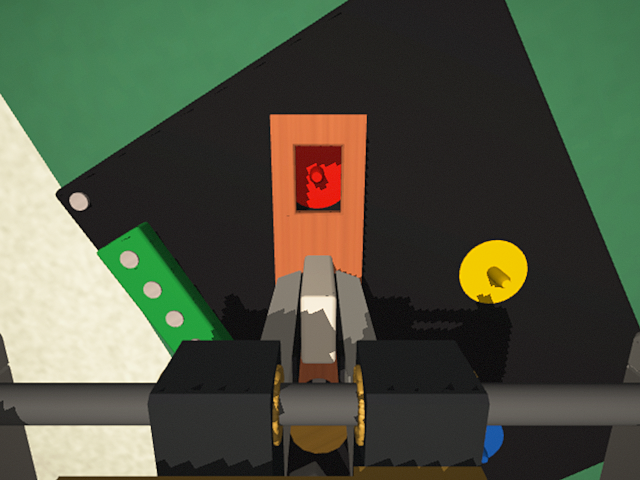

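View pics/side3.png

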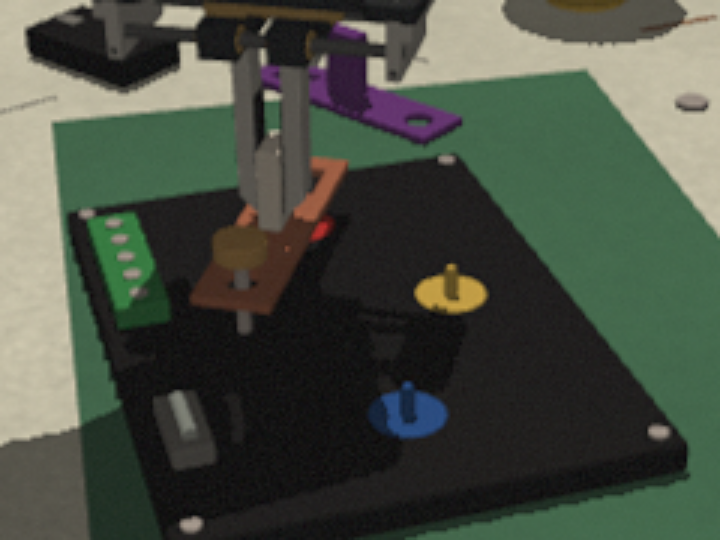

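The post tip shows at (317,177), centred in the slot (318,178). I'll lower 26 mm.

>>> {"name": "arm_command", "arguments": {
  "steps": [
    [0.05, [0, 0, 0.6], 0],
    [0.05, [0, 0, 0.6], 0],
    [0.05, [0, 0, 0.5], 0],
    [0.05, [0, 0, 0.4], 0],
    [0.05, [0, 0, 0], 0]
  ]
}}

```text
clock: 6.73
eef_pos: [472.8, 9.6, 37.3]
eef_rot: [3.141, 0.002, -0.434]
wrist_force: [-0.6, -0.1, -1.2]
finger_gap: 13.7
```

>>> {"name": "arm_command", "arguments": {
  "steps": [
    [0.05, [0, 0, 0.2], 0],
    [0.05, [0, 0, 0.2], 0],
    [0.05, [0, 0, 0], 0],
    [0.05, [0, 0, 0], 0]
  ]
}}

```text
clock: 7.07
eef_pos: [473.4, 9.6, 34.5]
eef_rot: [-3.142, -0.0, -0.434]
wrist_force: [-1.1, 0.3, -0.3]
finger_gap: 14.0
```

>>> {"name": "arm_command", "arguments": {
  "steps": [
    [0.05, [0, 0, 0.1], 0],
    [0.05, [0, 0, 0], 0],
    [0.05, [0, 0, 0], 0]
  ]
}}

```text
clock: 7.32
eef_pos: [473.4, 9.6, 33.5]
eef_rot: [-3.142, -0.0, -0.434]
wrist_force: [-1.0, -0.0, -1.7]
finger_gap: 14.0
```

>>> {"name": "arm_command", "arguments": {
  "steps": [
    [0.5, [0, 0, 0], 0],
    [0.5, [0, 0, 0], 0],
    [0.5, [0, 0, 0], 0],
    [0.5, [0, 0, 0], 0],
    [0.5, [0, 0, 0], 0]
  ]
}}

```text
clock: 7.73
eef_pos: [473.4, 9.6, 33.5]
eef_rot: [-3.142, -0.0, -0.434]
wrist_force: [-0.5, -0.1, 0.1]
finger_gap: 43.8
```

>>> {"name": "arm_command", "arguments": {
  "steps": [
    [0.5, [0, 0, -1.5], 0],
    [0.5, [0, 0, -2.5], 0],
    [0.5, [0, 0, -2.5], 0],
    [0.5, [0, 0, -2.5], 0],
    [0.5, [0, 0, 0], 0]
  ]
}}

```text
clock: 8.15
eef_pos: [475.3, 9.5, 127.8]
eef_rot: [-3.139, -0.006, -0.434]
wrist_force: [0.6, -0.2, 1.0]
finger_gap: 47.1
```

```bash
python3 - <<'E'
from cell import manip
import cv2
s=manip.read_state();print(s['eef_pos'],s['finger_gap'],s['wrist_force'])
p,d=manip.camera("wrist");cv2.imwrite("pics/wrist4.png",p[...,::-1])
p,d=manip.camera("side");cv2.imwrite("pics/side4.png",cv2.resize(p[150:330,210:450,::-1],None,fx=3,fy=3))
E
```

```text
[475.2918908    9.48816275 127.80856149] 47.110204225861324 [ 0.60500425 -0.24088659  0.9694347 ]
```

View pics/wrist4.png

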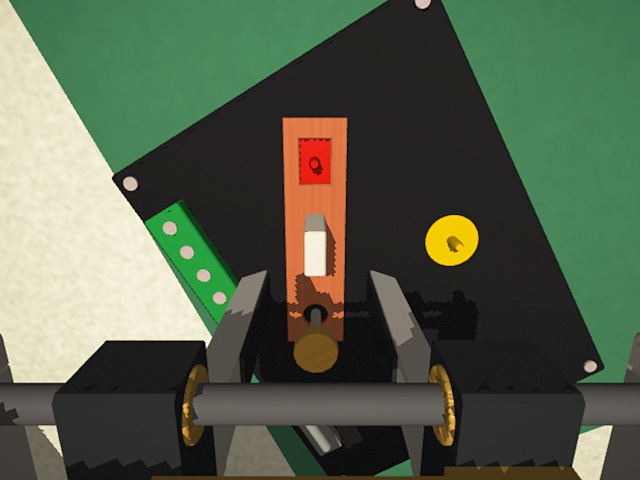

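View pics/side4.png

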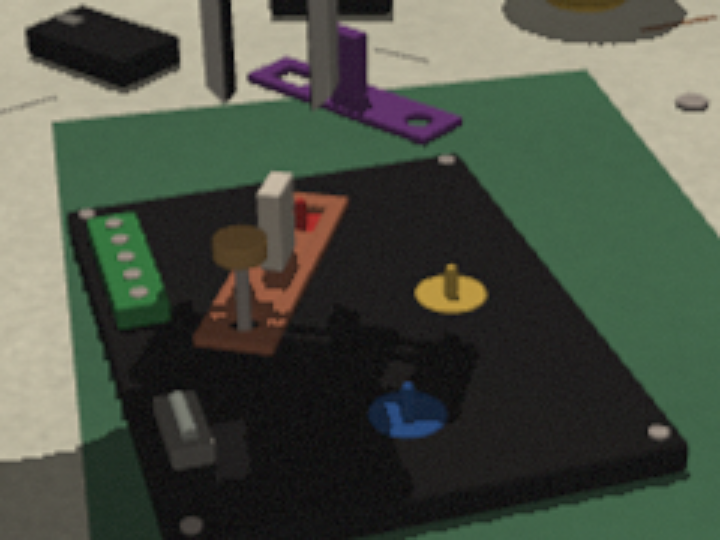

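The link lies flat with the red post (315,162) inside the slot (315,161). The fingers are clear above it, so I'm handing in.

```bash
python3 - <<'E'
from cell import manip
print(manip.sign_off())
E
```

```text
the job is handed in; nothing more can be done
None
```

The copper link is now on the red post, lying flat on the board, and I handed the job in at about 8.3 s of the 40 s allowed. The hand-in gives no verdict.

I gripped the white tab and lifted the link about 27 mm. I then swung it +0.60 rad round the bolt, lowered it over the red post, let go and backed off about 94 mm.

- **Fit:** the last wrist picture shows the red post within a pixel or two of the slot's centre.
- **Flat:** the last side picture shows the link flat on the board. I judged this by eye and did not measure the tilt or height.
- **Forces:** wrist force readings stayed under 2 N throughout.
- **Clear of the link:** at hand-in the gripper stood well above the link and touched nothing.

One measurement disagreed: the red spot was about 5 mm off in the first side view, where the tab partly hid it. I used the top-view position, which fitted the 120 mm, 60-degree post layout. No checks failed.

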